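# Fit the transport screw of a parcel scale before it is shipped

### The arm

A 6-joint arm with a two-finger parallel gripper is mounted at the origin on the work surface. World frame = base frame: x ahead of the robot, y to its left, z up, the work surface at z = 0. Lengths are in m, angles in degrees, forces in N, time in s.
With the tool pointing down it reaches from about 0.25 to 0.725 m from the base axis. Payload 9.7 kg.
Tool frame: the origin (TCP) lies midway between the tips of the shut fingers; the grasp point (between the pads) lies 19 mm behind it (bot.pinch_z is the distance from the TCP to the grasp point, in m); z points along the fingers, y is the line along which they close (so a half turn about z gives the same grasp; the last joint's range is limited). The gripper opens to 85 mm and grips with 20 to 120 N. Pads are 22 mm wide; open, the fingers measure 114 mm over their backs; the gripper's body (76 mm by 85 mm) begins 54 mm behind the grasp point. The pads swing forward as they close: fully open they stand 13 mm farther back than shut.
Start: joints at [-74.828, 4.979, 10.078, 95.1, 0, 90], TCP at [0.144, -0.531, 0.195] pointing down, gripper open.
Joint ranges: [-179.16, 179.16], [-48.56, 103.87], [-65.8, 70.77], [-126.05, 130.52], [-82.76, 87.17], [-180, 180]. Speed limits (degrees/s): [127.2, 127.2, 147.25, 180, 180, 180].

### API

Orientations are given as [roll, pitch, yaw] about the fixed x, y, z axes, in that order (R = Rz(yaw) Ry(pitch) Rx(roll)).
In Python, from workcell import sensors, camera, camera_params, ticket, bot gives the robot as it stands.
- The arm moves only by the shell command python3 -m jog 'ROWS' [FORCE]. ROWS is JSON, a list that holds one entry, the list of rows, each a list of 5 numbers: the shift along the world's x, y, z in units of 50 mm (1.0 is 50 mm), then the turn about the world's z in units of 5 degrees (1.0 is 5 degrees), then the opening, from 0 (shut) to 1 (fully open). In form: [[[tx, ty, tz, yaw, grip], ...]]. A call has 1 to 8 rows; each row shifts and turns the commanded pose from where the row before left it; what a row does not reach is not made up. A row lasts 1/10 s, in which the tool goes at most 50 mm and 8.59 degrees, less where a joint would pass 70% of its speed; a pose out of reach is approached as far as the arm can. A call is refused whole if a number of a shift passes 1 or a number of a turn 1, either way. A call with a gripper value outside its range is refused whole. The fingers move at their own pace and stop on an object; FORCE is the grip in N (left out, the last holds). Time passes only in rows, so rows that do not move let the fingers close. It gives the time, the measured TCP pose, the force, the opening and the grip force at its end, in the units of the state.
- sensors.get_obs(): the state, without advancing time (a new reading comes with each control period).
- camera(name): name is "scene" or "top" or "wrist"; returns the picture (480x640x3 uint8, blue, green, red); there is no depth.
- camera_params(name): a dict with "fx", "fy", "cx", "cy" (pixels), "k1" (the pictures are not rectified: a ray, as slopes to the right and down, at radius r is drawn at 1 + k1 r^2 times it, then the intrinsics apply), "T" (4x4, takes a point from camera to world coordinates); the wrist camera has in their place "tool_from_camera" (4x4, takes a point from camera to tool coordinates, whose origin is the TCP and whose axes are the flange's). Camera axes: x right, y down, z forward; pixel columns grow to the right and rows downward; lengths in m; the calibration is good to about 2 mm. A picture is of the moment at which its call begins: read the wrist's pose just before it. camera_params takes no time and is no camera call.
- ticket.job_done(): hands the job in; it is judged then, once.
The state is a dict: "time": time; "q": joint angles; "qd": joint speeds; "joint_efforts": joint torques, N m; "ee_pos": TCP position; "tcp_rot": TCP orientation; "wrist_force": force on the tool from outside, world axes, zero at the start; "torque": the same for the moment, N m; "opening": finger opening in m; "grasp_force": force on a finger pad.
Only numpy, scipy, OpenCV 4.12 (cv2) and the standard library are available. Lean on these libraries where they do the work, as an engineer would, in place of code of your own. Each camera call takes 0.05 s, during which the arm holds its last target. There are 200 camera calls.

### The job

The parcel scale is about to be shipped, so lock its weighing platform: take the long transport screw (the tall round knob among the two flat levelling feet) out of the packing block, lower it down the deep well in the middle of the platform, find the threaded insert at the bottom by feel and start it straight. Screw it in clockwise until its flange has clamped the springy platform all the way down, then let go and draw back. Do not lean on the platform with anything else, and leave the levelling feet and the drink can where they are.

Things in the scene. Friction and masses are not known exactly. Their poses are not given: they have to be found in the camera images.
- screw_knob (a point): The transport screw: loose, dark plastic, 132 mm long, about 0.1 kg, hanging upright by its flange in one of the block's three pockets. This point is on its axis, about the middle of the grip: a ribbed round knob 32 mm across, 40 mm tall (top 18 mm above the point, foot 22 mm below, where the flange begins). z runs up the screw's axis.
- screw_seat (a point): Same screw: centre of the underside of its flange, 26 mm below the knob point. The flange is 44 mm across, 4 mm thick. Below it is a plain shank, 19.6 mm across for 67 mm, then a coarse thread of the same width, 67 to 83 mm below this point: right-handed, two starts, lead 16 mm a turn (2.55 mm down per radian clockwise from above); it does not run back by itself.
- screw_tip (a point): Same screw: end of its blunt nose, 8 mm across, 5 mm below the end of the thread, 88 mm below the flange's underside and 114 mm below the knob point.
- scale: The parcel scale, fixed, weighing pan off: light housing 220 x 220 mm, 78 mm tall, a lower display console at its -x side (out to 160 mm). Origin: centre of its underside, on the bench; z up. On it, raised on a load cell, the bare aluminium platform, 150 x 150 mm, top 100 mm above the bench, a rubber button 16 mm across and 6 mm tall near each corner (64 mm out).
- well_mouth (a point): Centre of the mouth of the well, in the middle of the platform's top (100 mm above the bench while the platform is up); z up. The well is a straight upright bore 30 mm across; 60 mm below the mouth lies the flat face of a threaded insert with a plain guide hole 20.6 mm across (lead-in 0.8 mm wide) for the screw's shank, 14 mm deep, and below that the insert's thread.
- platform (a joint): How far (m) the springy platform with its well is pressed down: 0 free, 0.003 at its stop; 1.4 N to start, 9 N to reach the stop; it springs back up unless the screw holds it. The insert is fixed to the frame below, not to the platform: its axis lies up to 3.5 mm off the well's in x and in y, unseen and different each time, and its thread start points anywhere.
- well_bottom (a point): On the well's axis, level with the insert's face, 60 mm below the mouth. The height of the screw's flange over the platform tells where its end is: 28 mm, nose on the insert's face; 20 to 24 mm, thread end on the hole's rim; 6 to 11 mm, thread resting on the insert's thread, ready to turn. From there 2.4 to 4.5 rad bring the flange down to the platform, 1.2 rad more clamp it to its stop.
- block: Packing block of grey-brown moulded pulp, fixed, 100 (x) x 190 (y) mm at its top, 94 mm tall, with a 30 mm high skirt, 116 x 206 mm, at its foot. Origin: centre of its underside; z up. Three pockets 26 mm across lie along its y axis at -62, 0 and +62 mm: one holds the screw, two the levelling feet. A knob has most finger room on its x sides.
- foot0_top (a point): A levelling foot of the scale, loose in a pocket: flat rubber disc 44 mm across and 13 mm thick on the block's top, with a steel hub 18 mm across on it (total 19 mm) and a stud down the pocket; the point is the top of the hub. To be left alone.
- foot1_top (a point): The other levelling foot, the same.
- can: Drink can standing between scale and block, beyond them, 66 mm across, 115 mm tall, loose, origin under its centre; to be left alone.
Mind the look-alikes: they are no part of the job. Of the things like the part that bears screw_knob, leave any that is blue; of the rest the larger one is meant.

How it is judged (in metres and radians):
On the way, in this order (a step that is already met when the one before it is completed fails the run):
1. the screw stands upright in the well with its end in the insert's hole, its flange 6 to 20 mm above the platform (horizontal distance between screw_knob and well_mouth below 0.008 m and z of screw_knob in the frame of well_mouth between 0.0315 and 0.046 m and angle between the z axis of screw_knob and the z axis of well_mouth, either way round below 0.1 rad), for 0.2 s.
2. the thread has taken: the flange has come down to within 3 mm of the platform (horizontal distance between screw_knob and well_mouth below 0.008 m and z of screw_knob in the frame of well_mouth below 0.029 m and angle between the z axis of screw_knob and the z axis of well_mouth, either way round below 0.07 rad), for 0.1 s.
At the end, for the whole second after the job is handed in: The screw stands straight in the well (within 3 degrees of the well's axis, its own axis within 8 mm of the well's), its flange lies on the platform (within 1.8 mm) and by its thread alone holds the platform at least 2.2 mm down of its 3 mm travel, steadily (value of joint platform above 0.0022 m and z of screw_knob in the frame of well_mouth between 0.024 and 0.0278 m and horizontal distance between screw_knob and well_mouth below 0.008 m and angle between the z axis of screw_knob and the z axis of well_mouth, either way round below 0.05 rad); the robot touches nothing.
It fails at once if the platform is pressed down more than 1.5 mm by something other than the screw's flange (value of joint platform above 0.0015 m and (not (horizontal distance between screw_knob and well_mouth below 0.012 m) or z of screw_knob in the frame of well_mouth above 0.031 m)).
It fails at once if a levelling foot or the drink can is moved more than 30 mm (distance of any of foot0_top, foot1_top, can from where it was at the start of the episode above 0.03 m).
It also fails if it takes over 72 s, if anything falls off the work surface, if the arm or the gripper's body presses on something with over 40 N, if the wrist force passes 120 N, or if a joint passes its speed limit or range.

## Working session

There is one attempt and no reset: what is moved stays moved. The work goes in short steps, Python scripts to look and compute and a shell command to move; the robot and the scene stay as the last step left them, time stands still between calls to the robot, and variables do not carry over. Pictures are saved under pics/ and viewed, at most 10 in all, crops included, and the job is handed in when it is done.

```bash
mkdir -p pics; python3 - <<'E'
from workcell import sensors, camera, camera_params, bot
import cv2,numpy as np
for n in("scene","top"):
    im=camera(n); cv2.imwrite(f"pics/{n}0.png",im)
    p=camera_params(n); print(n,{k:(np.round(v,4).tolist()) for k,v in p.items()})
p=camera_params("wrist");print({k:(np.round(v,4).tolist()) for k,v in p.items()})
o=sensors.get_obs();print(o['time'],o['ee_pos'],o['tcp_rot'],o['opening'],bot.pinch_z)
E
```

```text
scene {'fx': 440.9905, 'fy': 440.9905, 'cx': 322.8841, 'cy': 242.9758, 'k1': -0.0867, 'T': [[-0.274, 0.7525, -0.5989, 0.9731], [0.9616, 0.2256, -0.1565, 0.1157], [0.0173, -0.6188, -0.7854, 0.6732], [0.0, 0.0, 0.0, 1.0]]}
top {'fx': 468.4621, 'fy': 468.4621, 'cx': 321.7918, 'cy': 232.0577, 'k1': -0.0504, 'T': [[0.0236, -0.9876, 0.1554, 0.4169], [-0.9997, -0.0239, -0.0001, 0.0103], [0.0039, -0.1554, -0.9879, 0.9809], [0.0, 0.0, 0.0, 1.0]]}
{'fx': 360.7436, 'fy': 360.7436, 'cx': 318.6522, 'cy': 241.7916, 'k1': -0.0652, 'tool_from_camera': [[0.001, -0.9485, -0.3168, 0.0822], [1.0, 0.0006, 0.0012, -0.0008], [-0.001, -0.3168, 0.9485, -0.1797], [0.0, 0.0, 0.0, 1.0]]}
0.1 [ 0.1438866  -0.53058492  0.19463917] [-1.79929936e+02  2.32162571e-04  1.51713789e+01] 0.08494551082554838 0.0187
```

View pics/scene0.png

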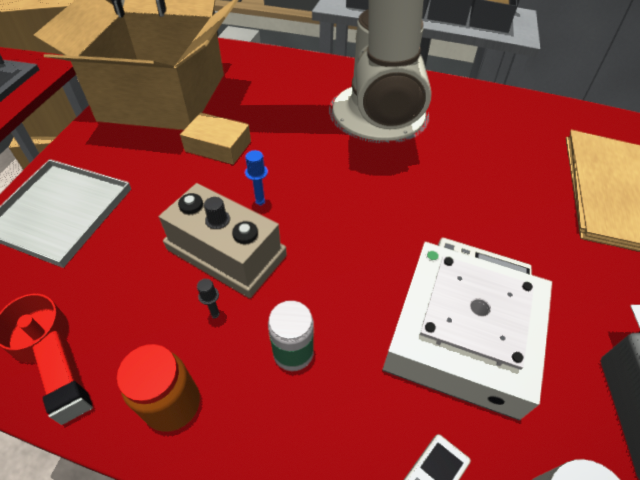

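View pics/top0.png

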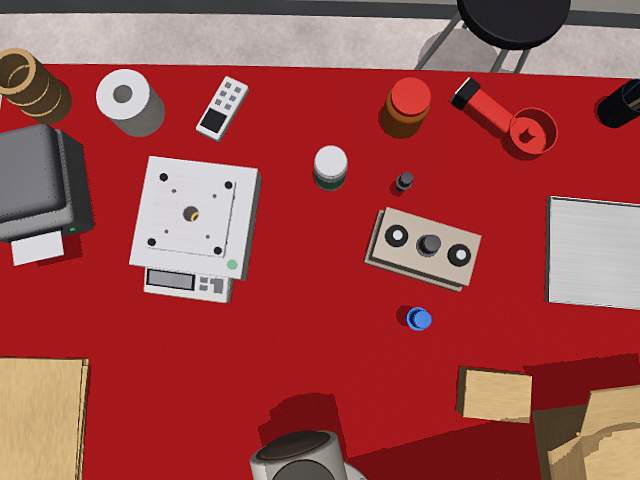

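The screw-like candidates in the top view are:
- the blue one at (419,319)
- the small dark one at (404,181), standing on the bench
- the dark knob in the block at (430,244), between the two feet

The one in the block fits: it isn't blue, it's the larger of the remaining two, and it hangs in a pocket. I'll confirm it in a crop and measure.

```bash
cat > h.py <<'E'
import numpy as np,cv2
from workcell import sensors,camera,camera_params
from scipy.spatial.transform import Rotation as R
def par(n):
    p=camera_params(n)
    if n=="wrist":
        o=sensors.get_obs();T=np.eye(4);T[:3,:3]=R.from_euler('xyz',o['tcp_rot'],degrees=True).as_matrix();T[:3,3]=o['ee_pos'];p['T']=T@p['tool_from_camera']
    return p
def ray(p,u,v):
    K=np.array([[p['fx'],0,p['cx']],[0,p['fy'],p['cy']],[0,0,1]])
    x=cv2.undistortPoints(np.array([[[u,v]]],float),K,np.array([p['k1'],0,0,0.]))[0,0]
    T=np.array(p['T']);return T[:3,3],T[:3,:3]@np.array([x[0],x[1],1])
def onz(p,u,v,z):
    c,d=ray(p,u,v);return c+d*(z-c[2])/d[2]
def proj(p,X):
    T=np.array(p['T']);c=T[:3,:3].T@(np.array(X)-T[:3,3]);x=c[:2]/c[2];x=x*(1+p['k1']*x@x)
    return x[0]*p['fx']+p['cx'],x[1]*p['fy']+p['cy']
def blobs(m,lo,hi):
    n,l,s,c=cv2.connectedComponentsWithStats(m.astype(np.uint8))
    return [(c[i].round(1).tolist(),s[i].tolist()) for i in range(1,n) if lo<s[i][4]<hi]
E
python3 - <<'E'
from h import *
t=cv2.imread("pics/top0.png");s=cv2.imread("pics/scene0.png");pt=par("top");ps=par("scene")
def dark(im,x0,y0,x1,y1,th=70):
    m=np.zeros(im.shape[:2],bool);m[y0:y1,x0:x1]=im[y0:y1,x0:x1].max(2)<th;return m
for nm,im,p,b1,b2 in(("top",t,pt,(150,165,240,262),(365,205,482,290)),("scene",s,ps,(425,250,545,372),(160,185,285,290))):
    for c,st in blobs(dark(im,*b1),15,400):print(nm,"scale",c,st,onz(p,*c,.104).round(4))
    for c,st in blobs(dark(im,*b2),15,900):print(nm,"block",c,st,onz(p,*c,.107).round(4))
a=cv2.resize(t[165:335,355:495],None,fx=4,fy=3.5*1.0,interpolation=2)[:600];b=cv2.resize(s[140:330,150:300],None,fx=3,fy=3)
c=np.zeros((600,800,3),np.uint8)
a=cv2.resize(t[165:335,355:495],(400,486));b=cv2.resize(s[140:330,150:300],(400,507));c[:486,:400]=a;c[:507,400:]=b
cv2.imwrite("pics/crop.png",c)
E
```

```text
top scale [163.3, 176.7] [160, 173, 8, 8, 47] [0.6561 0.3203 0.104 ]
top scale [228.0, 184.6] [225, 182, 7, 7, 39] [0.6431 0.1932 0.104 ]
top scale [152.1, 241.7] [150, 239, 6, 7, 33] [0.5285 0.3318 0.104 ]
top scale [217.2, 250.1] [214, 247, 7, 7, 40] [0.5156 0.2066 0.104 ]
top block [405.7, 262.7] [369, 211, 95, 76, 409] [ 0.5    -0.1484  0.107 ]
top block [395.9, 235.8] [385, 225, 23, 22, 306] [ 0.5506 -0.13    0.107 ]
top block [423.8, 246.0] [418, 235, 20, 19, 129] [ 0.5324 -0.1828  0.107 ]
top block [458.1, 255.1] [448, 244, 23, 23, 313] [ 0.5166 -0.2477  0.107 ]
scene scale [448.2, 261.0] [445, 258, 8, 7, 47] [0.5166 0.2061 0.104 ]
scene scale [526.9, 286.1] [523, 283, 9, 8, 53] [0.53   0.3328 0.104 ]
scene scale [429.9, 327.0] [426, 323, 9, 9, 65] [0.6434 0.193  0.104 ]
scene scale [517.0, 356.9] [512, 352, 11, 10, 78] [0.6567 0.3193 0.104 ]
scene block [190.8, 204.9] [179, 194, 24, 20, 298] [ 0.5261 -0.2429  0.107 ]
scene block [215.8, 213.7] [205, 198, 24, 31, 534] [ 0.5326 -0.1918  0.107 ]
scene block [245.1, 234.0] [233, 222, 25, 22, 330] [ 0.5602 -0.126   0.107 ]
scene block [261.1, 256.4] [243, 228, 37, 56, 781] [ 0.5959 -0.084   0.107 ]
scene block [268.7, 271.2] [252, 251, 33, 39, 177] [ 0.6193 -0.0625  0.107 ]
scene block [211.6, 287.2] [208, 283, 8, 7, 25] [ 0.6719 -0.1354  0.107 ]
```

View pics/crop.png

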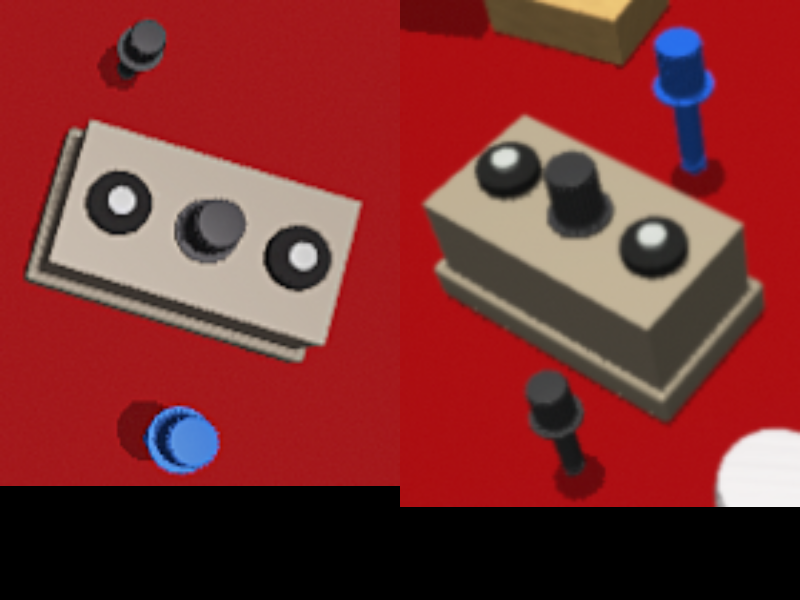

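The crop confirms it: the dark knob in the middle pocket (top view 430,244; scene 214,203) is the transport screw. The small dark one and the blue one are standing on the bench.

```bash
python3 - <<'E'
from h import *
pt=par("top");ps=par("scene")
k=lambda x,y:(355+x*140/400,165+y*170/486); q=lambda x,y:(150+(x-400)*150/400,140+y*190/507)
for n,a,b,z in(("knob",k(222,223),q(570,168),.138),("hubA",k(122,200),q(655,232),.113),("hubB",k(304,257),q(505,158),.113)):
    print(n,onz(pt,*a,z).round(4),onz(ps,*b,z).round(4))
o=sensors.get_obs();print(o['q'])
E
```

```text
knob [ 0.5342 -0.1923  0.138 ] [ 0.5356 -0.1884  0.138 ]
hubA [ 0.5513 -0.1325  0.113 ] [ 0.5502 -0.1284  0.113 ]
hubB [ 0.5164 -0.2522  0.113 ] [ 0.5191 -0.2478  0.113 ]
[-7.48270339e+01  5.00903114e+00  1.00384988e+01  9.50995315e+01
 -2.30221569e-04  9.00015874e+01]
```

```bash
python3 -m jog '[[[0.65,0.57,0,1,1],[0.65,0.57,0,1,1],[0.65,0.57,0,1,1],[0.65,0.57,0,1,1],[0.65,0.57,0,1,1],[0.65,0.57,0,1,1],[0.65,0.57,0,1,1],[0.65,0.57,0,1,1]]]'
python3 -m jog '[[[0.65,0.57,0,1,1],[0.65,0.57,0,1,1],[0.65,0.57,0,1,1],[0.65,0.57,0,0.8,1],[0,0,0,0,1],[0,0,0,0,1]]]'
python3 - <<'E'
from h import *
o=sensors.get_obs();p=par("wrist");cv2.imwrite("pics/w1.png",camera("wrist"));print(o['q'].round(2),o['tcp_rot'],o['ee_pos'],proj(p,[.535,-.19,.138]))
E
```

```text
time: 0.9
ee_pos: [0.4049, -0.3014, 0.1951]
tcp_rot: [-180.0, 0.0, 55.4]
wrist_force: [0.5, -1.4, 0.5]
opening: 0.0853
grasp_force: 0.0
time: 1.5
ee_pos: [0.5341, -0.1881, 0.1945]
tcp_rot: [-179.9, 0.0, 74.3]
wrist_force: [-0.3, -0.9, 0.5]
opening: 0.0853
grasp_force: 0.0
[-1.939e+01  7.340e+00  1.255e+01  9.531e+01 -1.000e-02  8.635e+01] [-1.79908049e+02  5.71784572e-03  7.42575774e+01] [ 0.53412737 -0.18805464  0.19448682] (np.float64(320.2051771576458), np.float64(248.6062344459989))
```

View pics/w1.png

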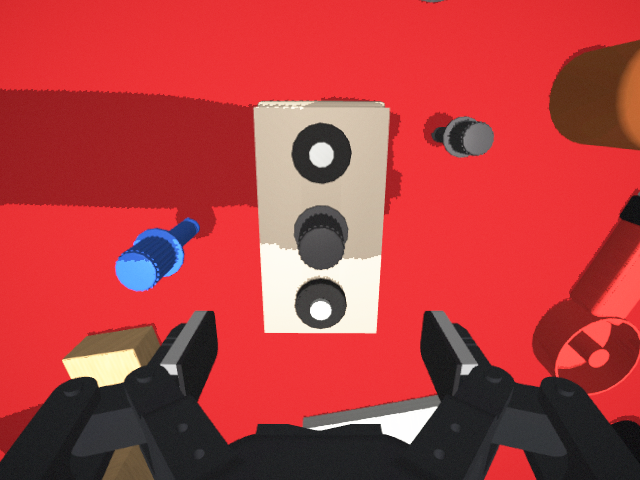

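Wrist view: the knob top is at (321,247), within 2 px of the prediction, and the fingers straddle its x sides. I'll go down and grip.

```bash
python3 -m jog '[[[0.02,-0.04,-0.4,0,1],[0,0,-0.5,0,1],[0,0,-0.5,0,1],[0,0,-0.41,0,1],[0,0,0,0,1],[0,0,0,0,0.2],[0,0,0,0,0],[0,0,0,0,0]]]' 80
python3 -m jog '[[[0,0,0,0,0],[0,0,0,0,0],[0,0,0,0,0]]]'
```

```text
time: 2.35
ee_pos: [0.5354, -0.1913, 0.1063]
tcp_rot: [179.9, 0.0, 74.1]
wrist_force: [0.5, -0.4, -0.7]
opening: 0.044
grasp_force: 0.0
time: 2.65
ee_pos: [0.5351, -0.1908, 0.105]
tcp_rot: [180.0, 0.0, 74.2]
wrist_force: [-0.6, -1.0, 0.4]
opening: -0.0002
grasp_force: 0.0
```

```bash
python3 - <<'E'
from h import *
w=camera("wrist");s=camera("scene")
c=np.zeros((480,800,3),np.uint8);c[:,:400]=w[:,120:520];c[:,400:]=cv2.resize(s[150:330,140:290],(400,480));cv2.imwrite("pics/w2.png",c)
E
```

```text
(no output)
```

View pics/w2.png

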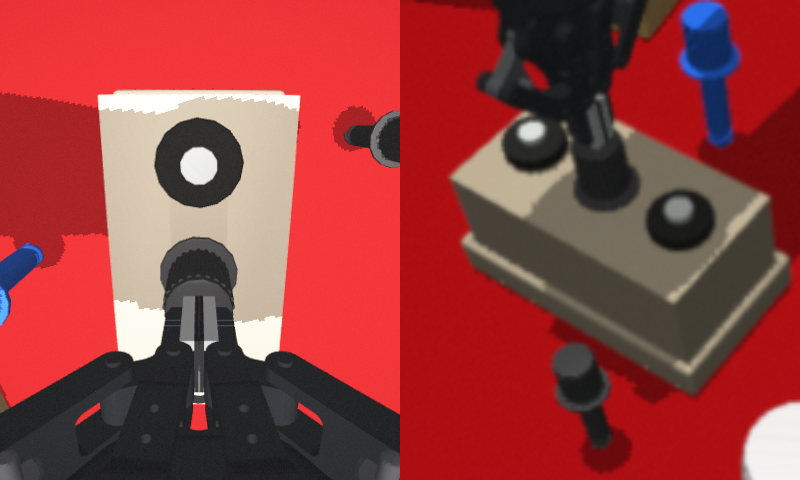

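```bash
python3 - <<'E'
from h import *
o=sensors.get_obs();p=par("wrist");ps=par("scene");print(o['time'],o['ee_pos'],o['opening'])
f=lambda u:(np.round([u[0]-120,u[1]],0))
print("tcp",f(proj(p,o['ee_pos'])))
for X in([.535,-.19,.138],[.535,-.19,.098],[.5509,-.1305,.113]):print(X,f(proj(p,X)))
g=lambda u:np.round([400+(u[0]-140)*400/150,(u[1]-150)*480/180])
print("scene tcp",g(proj(ps,o['ee_pos'])),"knobtop",g(proj(ps,[.535,-.19,.138])),"foot",g(proj(ps,[.535,-.19,.098])),"hub",g(proj(ps,[.5509,-.1305,.113])))
E
```

```text
2.75 [ 0.53498041 -0.19080415  0.10483932] 5.291100658788867e-05
tcp [198. 281.]
[0.535, -0.19, 0.138] [198. 309.]
[0.535, -0.19, 0.098] [198. 274.]
[0.5509, -0.1305, 0.113] [196. 166.]
scene tcp [603. 175.] knobtop [595. 140.] foot [605. 182.] hub [678. 205.]
```

```bash
python3 - <<'E'
from h import *
w=camera("wrist");s=camera("scene");t=camera("top")
c=np.zeros((560,800,3),np.uint8);c[:,:400]=cv2.resize(w[220:360,270:370],(400,560),interpolation=2);c[:,400:]=cv2.resize(s[180:250,190:240],(400,560),interpolation=2)
c=np.clip(255*(c/255.)**.45,0,255).astype(np.uint8);cv2.imwrite("pics/w3.png",c);cv2.imwrite("pics/t3.png",t)
E
```

```text
(no output)
```

View pics/w3.png

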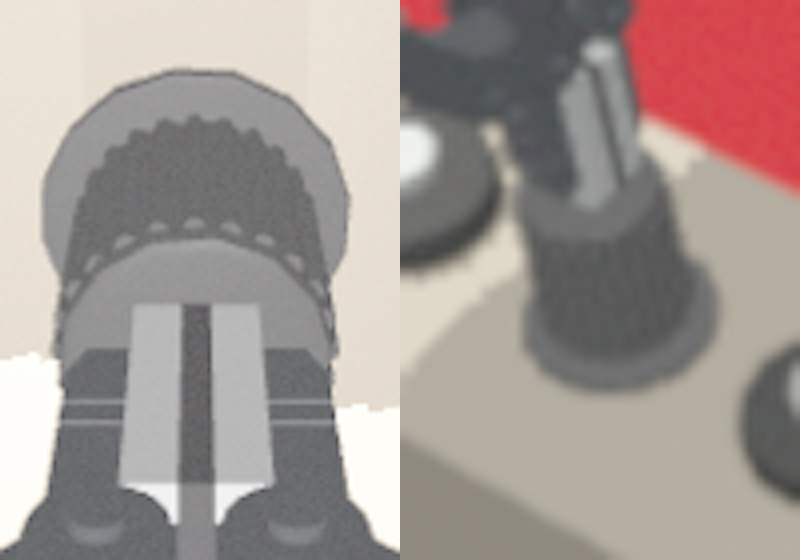

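Both crops show the shut fingers sunk into the knob's top face. The reported opening is 0 with no force, so the close went through without making contact. I'll open, then close slowly and watch the pad force.

```bash
python3 -m jog '[[[0,0,0,0,1],[0,0,0,0,1],[0,0,0,0,1],[0,0,0,0,1],[0,0,0,0,1],[0,0,0,0,1]]]' 40
for i in 1 ; do python3 -m jog '[[[0,0,0,0,0.6],[0,0,0,0,0.5],[0,0,0,0,0.45],[0,0,0,0,0.42],[0,0,0,0,0.4]]]'; python3 -m jog '[[[0,0,0,0,0.38],[0,0,0,0,0.36],[0,0,0,0,0.34],[0,0,0,0,0.32]]]'; done
```

```text
time: 3.5
ee_pos: [0.535, -0.1908, 0.1048]
tcp_rot: [180.0, -0.0, 74.2]
wrist_force: [0.2, 0.5, 0.5]
opening: 0.0852
grasp_force: 0.0
time: 4.0
ee_pos: [0.5349, -0.1908, 0.1047]
tcp_rot: [-180.0, 0.0, 74.2]
wrist_force: [-0.7, -0.0, 0.4]
opening: 0.0344
grasp_force: 0.0
time: 4.4
ee_pos: [0.5349, -0.1908, 0.1048]
tcp_rot: [180.0, -0.0, 74.2]
wrist_force: [-0.0, 0.5, -0.2]
opening: 0.0273
grasp_force: 0.0
```

Still no contact at 27 mm opening around a 32 mm knob. I'll probe at another height, then nudge sideways and check for reaction force.

```bash
python3 -m jog '[[[0,0,0,0,1],[0,0,0,0,1],[0,0,0,0,1],[0,0,0.24,0,1],[0,0,0,0,0.3],[0,0,0,0,0.2],[0,0,0,0,0.2],[0,0,0,0,0.2]]]' 40
python3 -m jog '[[[0,0.08,0,0,0.2],[0,0.08,0,0,0.2],[0,0,0,0,0.2]]]'
python3 - <<'E'
from h import *
w=camera("wrist");s=camera("scene")
c=np.zeros((560,800,3),np.uint8);c[:,:400]=cv2.resize(w[220:360,270:370],(400,560),interpolation=2);c[:,400:]=cv2.resize(s[180:250,190:240],(400,560),interpolation=2)
c=np.clip(255*(c/255.)**.45,0,255).astype(np.uint8);cv2.imwrite("pics/w4.png",c)
E
```

```text
time: 5.2
ee_pos: [0.5348, -0.1908, 0.1166]
tcp_rot: [-180.0, -0.0, 74.2]
wrist_force: [-0.3, -0.2, 0.7]
opening: 0.0279
grasp_force: 0.0
time: 5.5
ee_pos: [0.5349, -0.1822, 0.1168]
tcp_rot: [-180.0, -0.0, 74.2]
wrist_force: [-0.0, 0.4, 0.3]
opening: 0.0168
grasp_force: 0.0
```

View pics/w4.png

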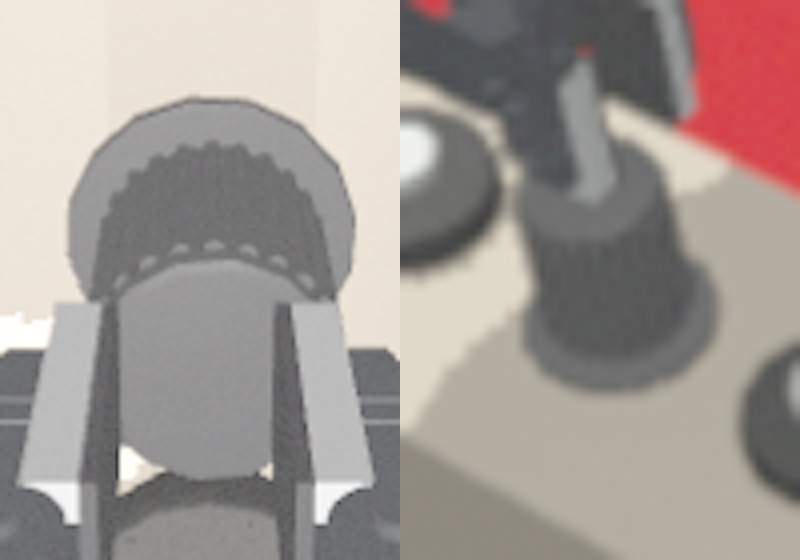

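The visible fingertip edge stays at the same wrist-image row (296) even though the arm moved, so that edge is the real tip and nothing is hiding it. Row and gap width put the tips about 40 mm behind the reported TCP: the fingers closed above the knob, not inside it. The scene view agrees. I'll open, re-centre and go down in small steps while watching the force.

```bash
python3 -m jog '[[[0,0,0,0,1],[0,0,0,0,1],[0,0,0,0,1],[0,-0.16,0,0,1],[0,0,-0.2,0,1],[0,0,-0.2,0,1],[0,0,-0.2,0,1],[0,0,0,0,1]]]' 60
python3 -m jog '[[[0,0,-0.1,0,1],[0,0,-0.1,0,1],[0,0,0,0,1],[0,0,0,0,0.4]]]'
python3 -m jog '[[[0,0,0,0,0.3],[0,0,0,0,0.2],[0,0,0,0,0.2],[0,0,0,0,0.2]]]'
python3 - <<'E'
from h import *
o=sensors.get_obs();print(o['opening'],o['grasp_force'])
w=camera("wrist");s=camera("scene")
c=np.zeros((560,800,3),np.uint8);c[:,:400]=cv2.resize(w[180:360,240:400],(400,560),interpolation=2);c[:,400:]=cv2.resize(s[180:250,190:240],(400,560),interpolation=2)
c=np.clip(255*(c/255.)**.45,0,255).astype(np.uint8);cv2.imwrite("pics/w5.png",c)
E
```

```text
time: 6.4
ee_pos: [0.5339, -0.1904, 0.0844]
tcp_rot: [-179.8, -0.0, 74.2]
wrist_force: [-0.5, 0.2, -0.0]
opening: 0.0857
grasp_force: 0.0
time: 6.8
ee_pos: [0.535, -0.1908, 0.0768]
tcp_rot: [180.0, 0.0, 74.2]
wrist_force: [0.5, -0.2, 0.4]
opening: 0.0731
grasp_force: 0.0
time: 7.2
ee_pos: [0.5351, -0.1909, 0.0773]
tcp_rot: [180.0, 0.0, 74.2]
wrist_force: [-0.6, 1.1, 2.8]
opening: 0.0303
grasp_force: 59.5
0.0302576152150052 59.50596213340759
```

That's a grip: 30 mm opening with 60 N, which confirms the tip offset. It's shallow, though, so I'll regrip 9 mm lower with more force.

```bash
python3 -m jog '[[[0,0,0,0,0.8],[0,0,0,0,0.8],[0,0,-0.1,0,0.8],[0,0,-0.08,0,0.8],[0,0,0,0,0.3],[0,0,0,0,0],[0,0,0,0,0],[0,0,0,0,0]]]' 90
python3 -m jog '[[[0,0,0,0,0],[0,0,0.06,0,0],[0,0,0.1,0,0],[0,0,0.1,0,0],[0,0,0,0,0]]]'
python3 - <<'E'
from h import *
w=camera("wrist");s=camera("scene")
c=np.zeros((560,800,3),np.uint8);c[:,:400]=cv2.resize(w[180:360,240:400],(400,560),interpolation=2);c[:,400:]=cv2.resize(s[150:270,170:256],(400,560),interpolation=2)
c=np.clip(255*(c/255.)**.45,0,255).astype(np.uint8);cv2.imwrite("pics/w6.png",c)
E
```

```text
time: 8.1
ee_pos: [0.5351, -0.1909, 0.0681]
tcp_rot: [180.0, 0.0, 74.2]
wrist_force: [-0.0, 0.5, 2.3]
opening: 0.0299
grasp_force: 88.9
time: 8.6
ee_pos: [0.5354, -0.191, 0.0818]
tcp_rot: [179.9, 0.0, 74.2]
wrist_force: [0.2, -0.1, -1.4]
opening: 0.0301
grasp_force: 88.9
```

View pics/w6.png

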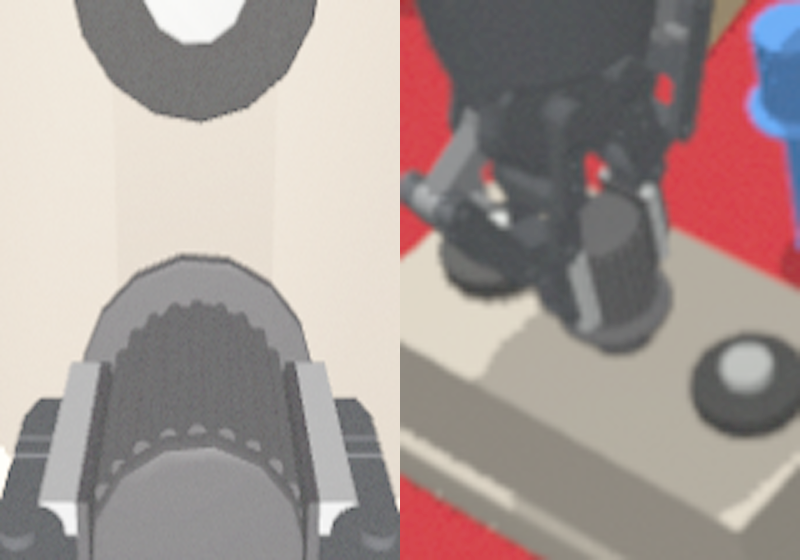

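The screw is held square and lifts cleanly, with the flange just below the pads. Next I'll lift it out, carry it over the well, and turn counter-clockwise on the way so the whole screwing range is available.

```bash
python3 -m jog '[[[0,0,0.4,0,0],[0,0,0.5,0,0],[0,0,0.5,0,0],[0,0,0.5,0,0],[0,0,0.46,0,0],[0,0.3,0,1,0],[0,0.4,0,1,0],[0,0.4,0,1,0]]]'
python3 -m jog '[[[0.06,0.55,0,1,0],[0.06,0.55,0,1,0],[0.06,0.55,0,1,0],[0.06,0.55,0,1,0],[0.06,0.55,0,1,0],[0.06,0.55,0,1,0],[0.06,0.55,0,1,0],[0.06,0.55,0,1,0]]]' | sed -n 2,3p
python3 -m jog '[[[0.06,0.55,0,1,0],[0.06,0.55,0,1,0],[0.06,0.55,0,1,0],[0.06,0.55,0,1,0],[0.06,0.55,0,1,0],[0.06,0.4,0,1,0],[0.06,0.3,0,1,0],[0,0,0,1,0]]]' | sed -n 2,3p
python3 -m jog '[[[0,0,0,1,0],[0,0,0,1,0],[0,0,0,1,0],[0,0,0,1,0],[0,0,0,1,0],[0,0,0,1,0],[0,0,0,1,0],[0,0,0,1,0]]]'|sed -n 2,3p
python3 -m jog '[[[0,0,0,1,0],[0,0,0,1,0],[0,0,0,1,0],[0,0,0,1,0],[0,0,0,1,0],[0,0,0,1,0],[0,0,0,1,0],[0,0,0,1,0]]]'|sed -n 2,3p
python3 -m jog '[[[0,0,0,1,0],[0,0,0,1,0],[0,0,0,1,0],[0,0,0,1,0],[0,0,0,1,0],[0,0,0,1,0],[0,0,0,1,0],[0,0,0,1,0]]]'|sed -n 2,3p
python3 -m jog '[[[0,0,0,1,0],[0,0,0,1,0],[0,0,0,1,0],[0,0,0,1,0],[0,0,0,1,0],[0,0,0,1,0],[0,0,0,1,0],[0,0,0,1,0]]]'
python3 - <<'E'
from h import *
print(sensors.get_obs()['q'].round(1))
E
```

```text
time: 9.5
ee_pos: [0.5349, -0.1354, 0.1986]
tcp_rot: [-180.0, -0.0, 89.3]
wrist_force: [0.8, -0.4, -0.8]
opening: 0.0301
grasp_force: 89.2
ee_pos: [0.5589, 0.0853, 0.1986]
tcp_rot: [-180.0, -0.0, 129.4]
ee_pos: [0.5799, 0.2586, 0.1978]
tcp_rot: [-180.0, -0.1, 169.5]
ee_pos: [0.5799, 0.2566, 0.1984]
tcp_rot: [180.0, -0.0, -150.6]
ee_pos: [0.5799, 0.2566, 0.1984]
tcp_rot: [180.0, -0.0, -110.6]
ee_pos: [0.5799, 0.2567, 0.1984]
tcp_rot: [180.0, -0.0, -70.6]
time: 14.3
ee_pos: [0.5799, 0.2567, 0.1984]
tcp_rot: [180.0, 0.0, -30.6]
wrist_force: [-0.0, 0.0, -0.3]
opening: 0.0305
grasp_force: 89.0
[  23.9   17.2   24.6   97.4   -0.  -125.5]
```

```bash
python3 -m jog '[[[0.06,0.06,0,1,0],[0.06,0.066,0,1,0],[0,0,0,1,0],[0,0,0,1,0],[0,0,0,1,0],[0,0,0,1,0],[0,0,0,1,0],[0,0,0,1,0]]]'
python3 -m jog '[[[0,0,0,0.8,0],[0,0,0,0,0]]]'
python3 - <<'E'
from h import *
o=sensors.get_obs();print(o['q'].round(1),o['ee_pos'])
s=camera("scene");t=camera("top");cv2.imwrite("pics/s7.png",s);cv2.imwrite("pics/t7.png",t)
ps=par("scene");pt=par("top");e=o['ee_pos']
for n,dz in(("tip",-.062),("thrtop",-.041),("seat",.0259),("flangetop",.030)):print(n,np.round(proj(ps,e+[0,0,dz]),1),np.round(proj(pt,e+[0,0,dz]),1))
print("well",proj(ps,[.5863,.2629,.1]),proj(pt,[.5863,.2629,.1]))
c=np.zeros((560,800,3),np.uint8);c[:,:400]=cv2.resize(s[210:350,430:530],(400,560),interpolation=2);c[:,400:]=cv2.resize(t[150:290,140:240],(400,560),interpolation=2)
c=np.clip(255*(c/255.)**.45,0,255).astype(np.uint8);cv2.imwrite("pics/w7.png",c)
E
```

```text
time: 15.1
ee_pos: [0.5859, 0.263, 0.1984]
tcp_rot: [180.0, 0.0, 9.4]
wrist_force: [0.2, 0.3, -1.1]
opening: 0.0301
grasp_force: 89.0
time: 15.3
ee_pos: [0.5859, 0.2629, 0.1984]
tcp_rot: [180.0, 0.0, 13.2]
wrist_force: [-0.3, 1.3, -1.6]
opening: 0.0303
grasp_force: 89.0
[  24.2   18.5   26.2   97.7   -0.  -169.1] [0.58588332 0.26294488 0.19843903]
tip [487.4 294. ] [185.3 209.4]
thrtop [492.  286.2] [182. 207.]
seat [508.3 258.1] [170.3 198.7]
flangetop [509.4 256.2] [169.5 198.1]
well (np.float64(479.83110429684314), np.float64(306.92618734609067)) (np.float64(190.6594657238773), np.float64(213.0474410254299))
```

View pics/w7.png

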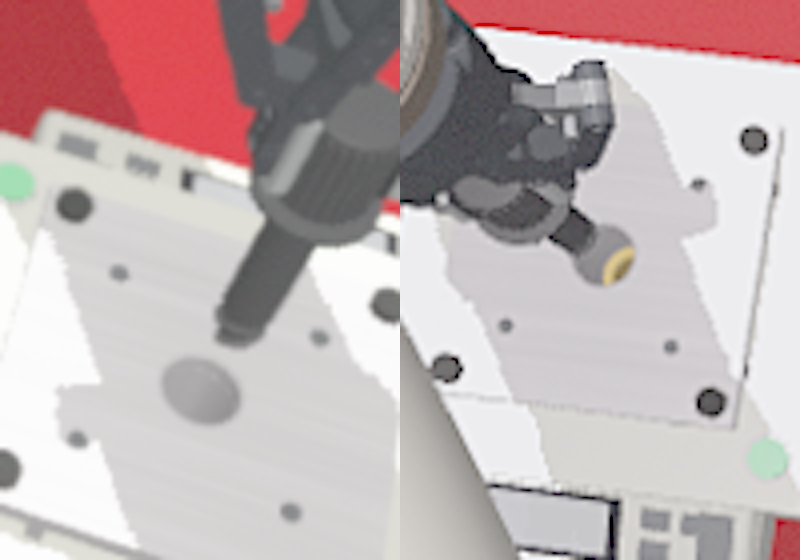

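The screw tip at scene (488.5,294.5) and the well at (480.5,308) both match predictions within about 1 px, so alignment is good. The top view also shows a brass crescent of the insert through the well, so I'll get an estimate of the offset from that.

```bash
python3 - <<'E'
from h import *
t=cv2.imread("pics/top0.png").astype(int);pt=par("top")
print(proj(pt,[.5863,.2629,.04]))
for v in range(205,224):
    print(v,' '.join(('B' if (a:=t[v,u])[2]-a[0]>40 else '.')+f"{a[2]//10:02d}" for u in range(182,204)))
B=[(u,v) for v in range(205,224) for u in range(182,204) if t[v,u,2]-t[v,u,0]>40]
for u,v in B: print((u,v),((onz(pt,u,v,.04)[:2]-[.5863,.2629])*1000).round(1).tolist(),end=' ')
E
```

```text
(np.float64(198.61483695922595), np.float64(218.76971236151434))
205 .21 .21 .21 .21 .22 .21 .21 .21 .20 .20 .20 .21 .21 .21 .21 .21 .21 .21 .21 .21 .21 .21
206 .21 .21 .21 .21 .21 .19 .16 .16 .11 .12 .14 .15 .18 .20 .21 .21 .21 .21 .21 .21 .21 .21
207 .21 .21 .21 .20 .17 .11 .06 .06 .08 .07 .06 .06 .10 .15 .20 .22 .21 .21 .21 .21 .21 .21
208 .21 .21 .18 .17 .11 .06 .08 .07 .08 .07 .07 .07 .06 .07 .14 .20 .21 .21 .21 .21 .21 .21
209 .22 .21 .12 .08 .06 .07 .08 .08 .08 .08 .08 .08 .08 .07 .08 .14 .20 .22 .21 .21 .21 .21
210 .22 .19 .11 .06 .07 .08 .07 .08 .08 .08 .08 .08 .08 .08 .07 .10 .18 .22 .21 .21 .21 .21
211 .21 .16 .05 .07 .08 .08 .08 .08 .08 .08 .08 .08 .07 .07 .09 .10 .15 .21 .21 .21 .21 .21
212 .21 .14 .06 .06 .07 .08 .08 .08 .08 .08 .07 .07 .10 B14 B18 B18 B18 .20 .21 .21 .21 .21
213 .19 .09 .08 .07 .07 .08 .08 .08 .08 .07 .08 B13 B19 B20 B22 B21 B21 .20 .21 .21 .21 .21
214 .18 .10 .07 .07 .06 .07 .08 .08 .07 .07 B12 B20 B23 B21 B17 B15 .17 .21 .21 .21 .21 .21
215 .18 .12 .08 .07 .07 .07 .07 .07 .07 .11 B20 B23 B21 B16 B11 .08 .15 .22 .21 .21 .21 .21
216 .21 .15 .08 .06 .07
[... 1043 characters left out ...]
14) [9.8, 6.0] (197, 214) [9.9, 4.0] (192, 215) [7.5, 14.2] (193, 215) [7.6, 12.1] (194, 215) [7.6, 10.0] (195, 215) [7.7, 8.0] (196, 215) [7.7, 5.9] (191, 216) [5.4, 16.1] (192, 216) [5.4, 14.0] (193, 216) [5.5, 12.0] (194, 216) [5.5, 9.9] (195, 216) [5.6, 7.8] (196, 216) [5.6, 5.8] (191, 217) [3.3, 15.9] (192, 217) [3.4, 13.9] (193, 217) [3.4, 11.8] (194, 217) [3.5, 9.8] (195, 217) [3.5, 7.7] (196, 217) [3.6, 5.6] (191, 218) [1.2, 15.8] (192, 218) [1.3, 13.7] (193, 218) [1.3, 11.7] (194, 218) [1.4, 9.6] (195, 218) [1.4, 7.6] (190, 219) [-0.9, 17.7] (191, 219) [-0.8, 15.7] (192, 219) [-0.8, 13.6] (193, 219) [-0.8, 11.5] (191, 220) [-2.9, 15.5] (192, 220) [-2.9, 13.5] (193, 220) [-2.8, 11.4]
```

Brass fit: the hole is within about 1–1.5 mm of the current axis. I'll go straight down and feel for it.

```bash
python3 -m jog '[[[0,0,-0.3,0,0],[0,0,-0.3,0,0],[0,0,-0.2,0,0],[0,0,-0.2,0,0],[0,0,0,0,0]]]'
python3 -m jog '[[[0,0,-0.2,0,0],[0,0,-0.2,0,0],[0,0,-0.2,0,0],[0,0,-0.2,0,0],[0,0,0,0,0]]]' 
python3 -m jog '[[[0,0,-0.05,0,0],[0,0,-0.05,0,0],[0,0,0,0,0]]]' 
```

```text
time: 15.9
ee_pos: [0.5854, 0.2627, 0.1472]
tcp_rot: [180.0, 0.1, 13.1]
wrist_force: [0.7, 0.6, -1.9]
opening: 0.0296
grasp_force: 89.0
time: 16.4
ee_pos: [0.5851, 0.2626, 0.1067]
tcp_rot: [180.0, 0.2, 13.2]
wrist_force: [-0.3, -0.4, -2.0]
opening: 0.0299
grasp_force: 89.0
time: 16.7
ee_pos: [0.586, 0.263, 0.1038]
tcp_rot: [-180.0, -0.0, 13.2]
wrist_force: [-0.3, 0.5, -0.9]
opening: 0.03
grasp_force: 89.0
```

```bash
python3 -m jog '[[[0,0,-0.04,0,0],[0,0,-0.04,0,0],[0,0,0,0,0]]]'|sed -n 2,4p
python3 -m jog '[[[0,0,-0.03,0,0],[0,0,-0.03,0,0],[0,0,0,0,0]]]' |sed -n 2,4p
python3 -m jog '[[[0,0,-0.02,0,0],[0,0,0,0,0]]]' |sed -n 2,4p
python3 -m jog '[[[0,0,-0.02,0,0],[0,0,0,0,0]]]' |sed -n 1,4p
```

```text
ee_pos: [0.5858, 0.2629, 0.0995]
tcp_rot: [180.0, 0.0, 13.2]
wrist_force: [-0.5, 0.3, -0.8]
ee_pos: [0.5858, 0.2629, 0.0965]
tcp_rot: [180.0, 0.0, 13.2]
wrist_force: [0.6, -0.4, -0.9]
ee_pos: [0.5859, 0.263, 0.0956]
tcp_rot: [180.0, 0.0, 13.2]
wrist_force: [0.1, -0.8, -1.6]
time: 17.7
ee_pos: [0.5859, 0.263, 0.0946]
tcp_rot: [-180.0, 0.0, 13.2]
wrist_force: [0.2, 0.1, -0.6]
```

```bash
python3 -m jog '[[[0,0,-0.02,0,0],[0,0,0,0,0]]]'|sed -n 2,4p
python3 -m jog '[[[0,0,-0.02,0,0],[0,0,0,0,0]]]' |sed -n 2,4p
python3 -m jog '[[[0,0,-0.02,0,0],[0,0,0,0,0]]]' |sed -n 1,4p
```

```text
ee_pos: [0.5859, 0.263, 0.0936]
tcp_rot: [-180.0, 0.0, 13.2]
wrist_force: [-0.3, 0.5, -1.3]
ee_pos: [0.5859, 0.263, 0.0926]
tcp_rot: [180.0, 0.0, 13.2]
wrist_force: [0.2, 0.2, -1.4]
time: 18.3
ee_pos: [0.5859, 0.2629, 0.0916]
tcp_rot: [180.0, 0.0, 13.2]
wrist_force: [-0.6, 0.4, -1.4]
```

```bash
python3 -m jog '[[[0,0,-0.03,0,0],[0,0,0,0,0]]]'|sed -n 2,4p
python3 -m jog '[[[0,0,-0.03,0,0],[0,0,0,0,0]]]' |sed -n 2,4p
python3 -m jog '[[[0,0,-0.02,0,0],[0,0,0,0,0]]]' |sed -n 1,4p
```

```text
ee_pos: [0.5858, 0.2629, 0.0901]
tcp_rot: [180.0, 0.0, 13.2]
wrist_force: [0.2, -0.2, -2.0]
ee_pos: [0.5859, 0.263, 0.0886]
tcp_rot: [-180.0, 0.0, 13.2]
wrist_force: [-0.2, -0.3, -2.0]
time: 18.9
ee_pos: [0.5859, 0.263, 0.0877]
tcp_rot: [-180.0, 0.0, 13.2]
wrist_force: [0.4, -0.8, -0.9]
```

```bash
python3 -m jog '[[[0,0,-0.03,0,0],[0,0,0,0,0]]]'|sed -n 2,4p
python3 -m jog '[[[0,0,-0.02,0,0],[0,0,0,0,0]]]' |sed -n 2,4p
python3 -m jog '[[[0,0,-0.02,0,0],[0,0,0,0,0]]]' |sed -n 2,4p
python3 -m jog '[[[0,0,-0.02,0,0],[0,0,0,0,0]]]' |sed -n 1,4p
```

```text
ee_pos: [0.5859, 0.2631, 0.0861]
tcp_rot: [-180.0, 0.0, 13.2]
wrist_force: [0.4, 0.9, -0.7]
ee_pos: [0.5859, 0.2631, 0.0852]
tcp_rot: [-180.0, 0.0, 13.2]
wrist_force: [0.4, 2.0, -0.7]
ee_pos: [0.5859, 0.2631, 0.0842]
tcp_rot: [-180.0, 0.0, 13.2]
wrist_force: [0.1, 2.2, -0.8]
time: 19.7
ee_pos: [0.5859, 0.263, 0.0832]
tcp_rot: [-180.0, 0.0, 13.2]
wrist_force: [0.5, 2.0, -1.2]
```

A steady +y side force means the shank is in the guide hole. I'll ease over slightly and carry on down to the thread.

```bash
python3 -m jog '[[[0,0.006,-0.02,0,0],[0,0,0,0,0]]]'|sed -n 2,4p
python3 -m jog '[[[0,0,-0.02,0,0],[0,0,0,0,0]]]' |sed -n 2,4p
python3 -m jog '[[[0,0,-0.02,0,0],[0,0,0,0,0]]]' |sed -n 2,4p
python3 -m jog '[[[0,0,-0.01,0,0],[0,0,0,0,0]]]' |sed -n 1,6p
```

```text
ee_pos: [0.586, 0.2632, 0.0822]
tcp_rot: [180.0, -0.0, 13.2]
wrist_force: [0.3, 0.7, -0.7]
ee_pos: [0.5862, 0.2632, 0.082]
tcp_rot: [180.0, -0.1, 13.2]
wrist_force: [-1.8, -0.2, 4.5]
ee_pos: [0.5865, 0.2633, 0.0819]
tcp_rot: [-180.0, -0.1, 13.2]
wrist_force: [-1.7, -0.0, 9.5]
time: 20.5
ee_pos: [0.5865, 0.2634, 0.0818]
tcp_rot: [-180.0, -0.2, 13.2]
wrist_force: [-2.2, 0.6, 11.3]
opening: 0.0299
grasp_force: 90.2
```

The thread is resting on the insert's thread at about 8 mm flange height, inside the 6–11 mm band. Now I'll turn clockwise and follow the lead down (0.0045 units per 5°).

```bash
python3 -m jog '[[[0,0,0,-1,0],[0,0,0,-1,0],[0,0,-0.002,-1,0],[0,0,-0.004,-1,0],[0,0,-0.0045,-1,0],[0,0,-0.0045,-1,0],[0,0,-0.0045,-1,0],[0,0,-0.0045,-1,0]]]'
python3 -m jog '[[[0,0,-0.0045,-1,0],[0,0,-0.0045,-1,0],[0,0,-0.0045,-1,0],[0,0,-0.0045,-1,0]]]'
```

```text
time: 21.3
ee_pos: [0.5864, 0.2638, 0.0802]
tcp_rot: [-179.9, -0.1, -27.0]
wrist_force: [-2.2, 1.7, 9.2]
opening: 0.0301
grasp_force: 90.2
time: 21.7
ee_pos: [0.5863, 0.2636, 0.0793]
tcp_rot: [-179.9, -0.0, -47.0]
wrist_force: [-2.3, 1.4, 10.3]
opening: 0.0302
grasp_force: 90.3
```

The thread is engaged: 2.5 mm down in 60°. Continuing.

```bash
python3 -m jog '[[[0,0,-0.0045,-1,0],[0,0,-0.0045,-1,0],[0,0,-0.0045,-1,0],[0,0,-0.0045,-1,0],[0,0,-0.0045,-1,0],[0,0,-0.0045,-1,0],[0,0,-0.0045,-1,0],[0,0,-0.0045,-1,0]]]'
python3 -m jog '[[[0,0,-0.0045,-1,0],[0,0,-0.0045,-1,0],[0,0,-0.0045,-1,0],[0,0,-0.0045,-1,0],[0,0,-0.0045,-1,0],[0,0,-0.0045,-1,0],[0,0,-0.0045,-1,0],[0,0,-0.0045,-1,0]]]'
python3 -c "
from workcell import sensors;print(sensors.get_obs()['torque'])"
```

```text
time: 22.5
ee_pos: [0.5861, 0.2637, 0.0777]
tcp_rot: [-179.9, 0.1, -87.0]
wrist_force: [-4.4, 1.2, 11.7]
opening: 0.0301
grasp_force: 90.4
time: 23.3
ee_pos: [0.5861, 0.2639, 0.0759]
tcp_rot: [-180.0, 0.1, -127.0]
wrist_force: [-3.8, 1.8, 11.4]
opening: 0.0301
grasp_force: 90.4
[0.58549486 1.03580545 0.050866  ]
```

```bash
python3 -m jog '[[[-0.006,0.004,-0.0045,-1,0],[-0.006,0.004,-0.0045,-1,0],[0,0,-0.0045,-1,0],[0,0,-0.0045,-1,0],[0,0,-0.0045,-1,0],[0,0,-0.0045,-1,0],[0,0,-0.0045,-1,0],[0,0,-0.0045,-1,0]]]'
python3 -m jog '[[[0,0,-0.0045,-1,0],[0,0,-0.0045,-1,0],[0,0,-0.0045,-1,0],[0,0,-0.0045,-1,0],[0,0,-0.0045,-1,0],[0,0,-0.0045,-1,0],[0,0,-0.0045,-1,0],[0,0,-0.0045,-1,0]]]'
python3 -c "
from workcell import sensors;print(sensors.get_obs()['torque'])"
```

```text
time: 24.1
ee_pos: [0.586, 0.2638, 0.0741]
tcp_rot: [180.0, 0.1, -167.0]
wrist_force: [-1.9, 0.2, 9.8]
opening: 0.0301
grasp_force: 90.3
time: 24.9
ee_pos: [0.5861, 0.2641, 0.0725]
tcp_rot: [179.9, 0.1, 153.0]
wrist_force: [-0.1, 1.1, 10.9]
opening: 0.03
grasp_force: 90.4
[0.27563882 0.40085048 0.10319739]
```

```bash
python3 -m jog '[[[0,0,-0.0045,-1,0],[0,0,-0.0045,-1,0],[0,0,-0.0045,-1,0],[0,0,-0.0045,-1,0],[0,0,-0.0045,-1,0],[0,0,-0.0045,-1,0]]]'
python3 -c "
from workcell import sensors;print(sensors.get_obs()['torque'])"
python3 -m jog '[[[0,0,-0.0045,-1,0],[0,0,-0.003,-1,0],[0,0,0,0,0]]]'
python3 -c "
from workcell import sensors;o=sensors.get_obs();print(o['torque'],o['q'].round(1))"
```

```text
time: 25.5
ee_pos: [0.5863, 0.264, 0.0713]
tcp_rot: [179.8, 0.0, 123.0]
wrist_force: [-0.2, 0.1, 11.5]
opening: 0.0298
grasp_force: 90.4
[0.12003193 0.36404523 0.15277164]
time: 25.8
ee_pos: [0.5863, 0.264, 0.071]
tcp_rot: [179.8, 0.0, 113.0]
wrist_force: [-1.1, 0.3, 12.8]
opening: 0.0302
grasp_force: 90.5
[ 0.02080298  0.46244986 -0.10703707] [24.2 16.9 10.1 83.  -0.  91.3]
```

```bash
for i in 1; do python3 -m jog '[[[0,0,-0.002,-1,0],[0,0,-0.002,-1,0]]]'|sed -n 2,4p
python3 -c "
from workcell import sensors;print(sensors.get_obs()['torque'])"
python3 -m jog '[[[0,0,-0.002,-1,0],[0,0,0,-1,0]]]'|sed -n 2,4p
python3 -c "
from workcell import sensors;print(sensors.get_obs()['torque'])"
python3 -m jog '[[[0,0,0,-1,0],[0,0,0,-1,0]]]'|sed -n 1,4p
python3 -c "
from workcell import sensors;print(sensors.get_obs()['torque'])"; done
```

```text
ee_pos: [0.5864, 0.2639, 0.071]
tcp_rot: [179.8, -0.0, 103.0]
wrist_force: [-0.8, -0.5, 13.7]
[-0.15331438  0.52052087  0.15721473]
ee_pos: [0.5864, 0.2639, 0.071]
tcp_rot: [179.8, -0.1, 93.0]
wrist_force: [-0.0, -0.3, 14.1]
[-0.05968371  0.61594253  0.17810119]
time: 26.4
ee_pos: [0.5861, 0.2641, 0.071]
tcp_rot: [179.8, -0.1, 83.0]
wrist_force: [-2.9, 0.7, 13.8]
[0.09905491 0.90206112 0.53096383]
```

z has stopped at 0.071 (flange about 3 mm down) and the torque is rising, so it's clamped. One more nudge, then relieve the pressure, let go and draw back.

```bash
python3 -m jog '[[[0,0,0,-1,0],[0,0,0.02,-1,0],[0,0,0.02,0,0],[0,0,0,0,0]]]'
python3 -c "
from workcell import sensors;print(sensors.get_obs()['torque'])"
python3 -m jog '[[[0,0,0,0,0.5],[0,0,0,0,0.9],[0,0,0,0,0.9],[0,0,0,0,0.9],[0,0,0.2,0,0.9],[0,0,0.4,0,0.9],[0,0,0.5,0,0.9],[0,0,0.5,0,0.9]]]'
python3 -m jog '[[[0,-0.2,0.5,0,1],[-0.2,-0.8,0.5,0,1],[-0.2,-0.9,0,0,1],[-0.2,-0.9,0,0,1],[-0.2,-0.9,0,0,1],[-0.2,-0.9,0,0,1],[0,0,0,0,1],[0,0,0,0,1]]]'
python3 - <<'E'
from h import *
s=camera("scene");t=camera("top");cv2.imwrite("pics/t9.png",t)
ps=par("scene");pt=par("top")
for z in(.135,.1365,.138): print(z,np.round(proj(ps,[.5862,.2640,z]),1),np.round(proj(pt,[.5862,.2640,z]),1))
c=np.zeros((560,800,3),np.uint8);c[:,:400]=cv2.resize(s[235:375,430:530],(400,560),interpolation=2);c[:,400:]=cv2.resize(t[150:290,140:240],(400,560),interpolation=2)
c=np.clip(255*(c/255.)**.45,0,255).astype(np.uint8);cv2.imwrite("pics/w9.png",c)
E
```

```text
time: 26.8
ee_pos: [0.5858, 0.264, 0.0708]
tcp_rot: [180.0, -0.1, 73.3]
wrist_force: [2.6, 2.7, 4.2]
opening: 0.0297
grasp_force: 89.6
[ 0.60909974 -0.24326807 -0.30705881]
time: 27.6
ee_pos: [0.5852, 0.2636, 0.152]
tcp_rot: [180.0, -0.0, 73.2]
wrist_force: [-0.4, -0.4, -0.2]
opening: 0.0769
grasp_force: 0.0
time: 28.4
ee_pos: [0.5353, 0.0328, 0.2015]
tcp_rot: [179.9, -0.0, 73.0]
wrist_force: [0.4, -0.2, -0.2]
opening: 0.0855
grasp_force: 0.0
0.135 [487.8 294.9] [184.9 209.4]
0.1365 [488.1 294.3] [184.7 209.2]
0.138 [488.4 293.8] [184.5 209.1]
```

View pics/w9.png

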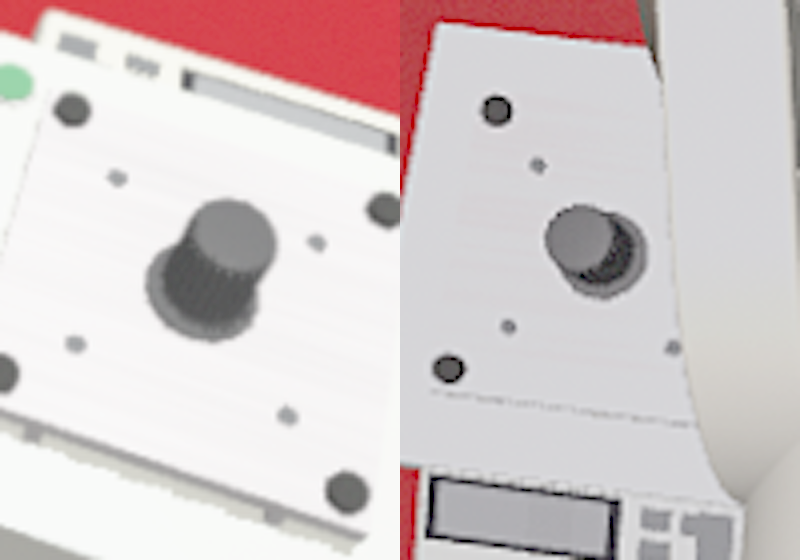

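The screw stands straight with its flange flat on the platform, knob top near (487,295) in the scene view. Last check: has the platform stayed down? I'll measure how far its buttons have shifted.

```bash
python3 - <<'E'
from h import *
a=cv2.imread("pics/scene0.png");b=camera("scene");ps=par("scene")
for c,z in(((448,261),(.5166,.2061)),((527,286),(.53,.3328)),((430,327),(.6434,.193)),((517,357),(.6567,.3193))):
    r=[]
    for im in(a,b):
        x0,y0=c[0]-9,c[1]-9;g=255-im[y0:y0+20,x0:x0+20].max(2).astype(float);g=np.clip(g-90,0,None)
        Y,X=np.mgrid[y0:y0+20,x0:x0+20];r.append(np.array([(g*X).sum(),(g*Y).sum()])/g.sum())
    e=np.subtract(proj(ps,[*z,.101]),proj(ps,[*z,.104]))
    print((r[1]-r[0]).round(2),"expected for 3mm",e.round(2))
E
```

```text
[-0.48  1.13] expected for 3mm [-0.44  1.09]
[-0.84  1.14] expected for 3mm [-0.72  1.03]
[-0.44  0.6 ] expected for 3mm [-0.44  0.96]
[-0.71  0.5 ] expected for 3mm [-0.78  0.88]
```

```bash
python3 -c "
from workcell import ticket;print(ticket.job_done())"
```

```text
the job is handed in; nothing more can be done
None
```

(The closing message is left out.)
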